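Sort the balance weights and ring cutters onto their holders

ROBOT

A 7-joint arm with a two-finger parallel gripper is mounted at the origin on a cart in front of the work surface, level with it; the furniture and walls round the work are solid. World frame = base frame: x ahead of the robot, y to its left, z up, the work surface at z = 0. Lengths are in m, angles in rad, forces in N, time in s.
With the tool pointing down it reaches from about 0.4 to 0.85 m from the base axis. Payload 4.5 kg.
Tool frame: the origin (TCP) lies midway between the tips of the shut fingers; the grasp point (between the pads) lies 19 mm behind it (r.grip_point_offset is the distance from the TCP to the grasp point, in m); z points along the fingers, y is the line along which they close (so a half turn about z gives the same grasp; the last joint's range is limited). The gripper opens to 88 mm and grips with 3 to 60 N. Pads are 18 mm wide; open, the fingers measure 123 mm over their backs; the gripper's body (75 mm by 187 mm) begins 45 mm behind the grasp point.
Start: joints at [-1.301, 0.689, -0.195, 1.565, 0.157, 0.902, -0.215], TCP at [0.146, 0.608, 0.239] pointing down, gripper open.
Joint ranges: [-3.01, 3.01], [-0.46, 2.08], [-1.47, 1.51], [0.13, 2.56], [-1, 4.14], [0.04, 2.09], [-2.66, 2.66]. Speed limits (rad/s): [2.57, 2.57, 3.14, 3.14, 3.14, 3.14, 3.14].

INTERFACE

Orientations are given as a unit quaternion [x, y, z, w].
In Python, from plant import r, optics gives the robot as it stands.
- The arm moves only by the shell command python3 -m pendant 'ROWS' [OPENING] [FORCE]. ROWS is JSON, a list of rows, each a list of 6 numbers: the shift along the tool's x, y, z as a fraction of full scale, then the turn, a rotation vector about the tool's x, y, z as a fraction of full scale. A call has 1 to 5 rows; each row shifts and turns the commanded pose from where the row before left it, along the tool's axes as they then stand; what a row does not reach is not made up. Full scale, the value 1, is 0.025 m for a shift and pi rad for a turn. A row lasts 1/12 s, in which the tool goes at most 41.7 mm and 7.16 degrees, less where a joint would pass 70% of its speed; a pose out of reach is approached as far as the arm can. A call with a number of a shift or a turn outside -1 to 1 is refused whole. A call with a gripper value outside its range is refused whole. OPENING is the opening, from -1 (shut) to 1 (fully open), set as the call begins (- or left out, the last holds). The fingers move at their own pace and stop on an object; FORCE is the grip in N (left out, the last holds). Time passes only in rows, so rows that do not move let the fingers close. It gives the time, the measured TCP pose, the force, the opening and the grip force at its end, in the units of the state.
- r.get_state(): the state, without advancing time (a new reading comes with each control period).
- optics.snapshot(name): name is "scene" or "top" or "wrist"; returns (picture, depth): 480x640x3 uint8, blue, green, red; 480x640 float32, m along the optical axis (not along the pixel's ray), 0 where there is no reading.
- optics.calibration(name): a dict with "vfov" (degrees; the focal length in pixels is half the picture's height over the tangent of half this angle, whatever the lens; pixels are square), "cx", "cy" (the principal point, pixels), "cam_to_world" (4x4, takes a point from camera to world coordinates); the wrist camera has in their place "tool_from_camera" (4x4, takes a point from camera to tool coordinates, whose origin is the TCP and whose axes are the flange's). Camera axes: x right, y up, looking along -z (the intrinsics and any distortion apply to the point x, -y, -z); pixel columns grow to the right and rows downward; lengths in m; the calibration is good to about 2 mm. A picture is of the moment at which its call begins: read the wrist's pose just before it. calibration takes no time and is no camera call.
- r.finish_job(): hands the job in; it is judged then, once.
The state is a dict: "clock": time; "q": joint angles; "qd": joint speeds; "joint_torque": joint torques, N m; "tool_pos": TCP position; "eef_rot": TCP orientation; "contact_force": force on the tool from outside, world axes, zero at the start; "moment": the same for the moment, N m; "opening": opening from 0.0 (shut) to 1.0 (fully open); "finger_force": force on a finger pad.
Only numpy, scipy, OpenCV 4.12 (cv2) and the standard library are available. Lean on these libraries where they do the work, as an engineer would, in place of code of your own. Each camera call takes 0.05 s, during which the arm holds its last target. There are 200 camera calls.

TASK

Put away the scattered things: stand the two metal weights upright in the two round cups, the larger weight in the wider cup and the smaller weight in the narrower one, and set the two ring cutters down over the two posts, the larger ring on the thick post and the smaller ring on the thin post, each ring flat on the post's base. Leave the covered dish and the timer where they are and let go of everything.

Things in the scene. Friction and masses are not known exactly. Their poses are not given: they have to be found in the camera images.
- large_weight: the larger of two knobbed steel calibration weights, 38 mm in diameter, 66 mm tall, about 0.5 kg, standing upright loose on the worktop; grip round the body (its surface for contact is a plain rounded bulk, widest below). Origin: centre of its underside, on the axis; z axis up. Round, so its yaw does not matter.
- small_weight: the smaller knobbed steel calibration weight, 29 mm in diameter, 52 mm tall, about 0.2 kg, standing upright loose on the worktop. Origin: centre of its underside, on the axis; z axis up. Round, so its yaw does not matter.
- large_cutter: the larger of the two thin-walled metal ring cutters in front of the robot (a similar pair far to the left, out of reach, is not meant), open above and below: 63 mm outside, about 56 mm clear inside, 33 mm tall, about 50 g; stands loose on its edge circle, axis upright; grip it across the outside. Origin: centre of its underside, on the axis; z axis up. Round, so its yaw does not matter.
- small_cutter: the smaller ring cutter: 46 mm outside, about 37 mm clear inside, 29 mm tall, about 50 g; stands loose, axis upright; grip it across the outside. Origin: centre of its underside, on the axis; z axis up. Round, so its yaw does not matter.
- wide_nest: the wider of two low grey round cups with black rubber floor and foot, fixed to the worktop: 72 mm outside (75 mm over its dark foot), 60 mm inside, rim 14 mm high, inner floor 5 mm above its underside. Place for the larger weight. Origin: centre of its underside, on the axis; z axis up. Round, so its yaw does not matter.
- narrow_nest: the narrower low grey round cup with black rubber floor and foot, fixed: 60 mm outside (63 mm over its dark foot), 48 mm inside, rim 14 mm high, inner floor 5 mm above its underside. Place for the smaller weight. Origin: centre of its underside, on the axis; z axis up. Round, so its yaw does not matter.
- thick_post: fixed holder with the thick post: grey round base 86 mm in diameter and 8 mm thick, in its centre an upright steel post 36 mm in diameter whose top is 46 mm above the worktop. Place for the larger ring cutter. Origin: centre of its underside, on the axis; z axis up. Round, so its yaw does not matter.
- thin_post: fixed holder with the thin post: grey round base 68 mm in diameter and 8 mm thick, in its centre an upright steel post 18 mm in diameter whose top is 46 mm above the worktop. Place for the smaller ring cutter. Origin: centre of its underside, on the axis; z axis up. Round, so its yaw does not matter.
- covered_dish: bystander: flat covered glass dish, 63 mm in diameter, 16 mm tall, loose, near the right edge of the work; leave it alone. Origin: centre of its underside.
- digital_timer: bystander: flat white square timer with a display and three buttons, 66 x 66 mm, 19 mm tall, loose, at the left of the work; leave it alone. Origin: centre of its underside.

How it is judged:
By the outcome, as a careful person would: the job done as asked, in the order asked, and still so for the second after the job is handed in, with the robot touching nothing.
It also fails if it takes over 93 s, if anything falls off the work surface, if the arm or the gripper's body presses on something with over 40 N, if the wrist force passes 120 N, or if a joint passes its speed limit or range.

## Working session

There is one attempt and no reset: what is moved stays moved. The work goes in short steps, Python scripts to look and compute and a shell command to move; the robot and the scene stay as the last step left them, time stands still between calls to the robot, and variables do not carry over. Pictures are saved under pics/ and viewed, at most 14 in all, crops included, and the job is handed in when it is done.

```bash
ls; mkdir -p pics
python3 - <<'E'
from plant import r, optics
import cv2,json
s=r.get_state();print({k:s[k] for k in('clock','tool_pos','eef_rot','opening')},r.grip_point_offset)
import numpy as np
for n in('scene','top','wrist'):
    p,d=optics.snapshot(n);cv2.imwrite(f'pics/{n}0.png',p);np.save(f'{n}0.npy',d);c=optics.calibration(n);print(n,c)
E
```

```text
pics
{'clock': 0.0, 'tool_pos': array([0.14592367, 0.60705688, 0.23792098]), 'eef_rot': array([ 1.17598887e-01,  9.93060746e-01, -9.24848410e-04, -3.14916289e-05]), 'opening': 0.9995044608355829} 0.0187
scene {'vfov': 51.99259121462312, 'cx': 323.9264028036274, 'cy': 249.61660912678875, 'cam_to_world': array([[ 0.85070222,  0.38486399, -0.35802994,  0.15248357],
       [-0.52553016,  0.63713614, -0.56380457, -0.16568447],
       [ 0.01112573,  0.66778533,  0.74427076,  0.69830603],
       [ 0.        ,  0.        ,  0.        ,  1.        ]])}
top {'vfov': 51.69091813326524, 'cx': 315.2764085859143, 'cy': 240.88963369440657, 'cam_to_world': array([[ 0.14391253,  0.96919414, -0.1998797 ,  0.3096411 ],
       [-0.98958657,  0.140383  , -0.03179675,  0.29283694],
       [-0.00275752,  0.20237422,  0.97930438,  0.86329348],
       [ 0.        ,  0.        ,  0.        ,  1.        ]])}
wrist {'vfov': 69.13746208879915, 'cx': 315.2508900080256, 'cy': 244.37352092009195, 'tool_from_camera': array([[-1.02001570e-03,  9.62351492e-01,  2.71806119e-01,
         7.11951413e-02],
       [ 9.99999375e-01,  8.57318396e-04,  7.17325380e-04,
        -4.83907600e-04],
       [ 4.57294764e-04,  2.71806681e-01, -9.62351765e-01,
        -1.46532138e-01],
       [ 0.00000000e+00,  0.00000000e+00,  0.00000000e+00,
         1.00000000e+00]])}
```

View pics/top0.png

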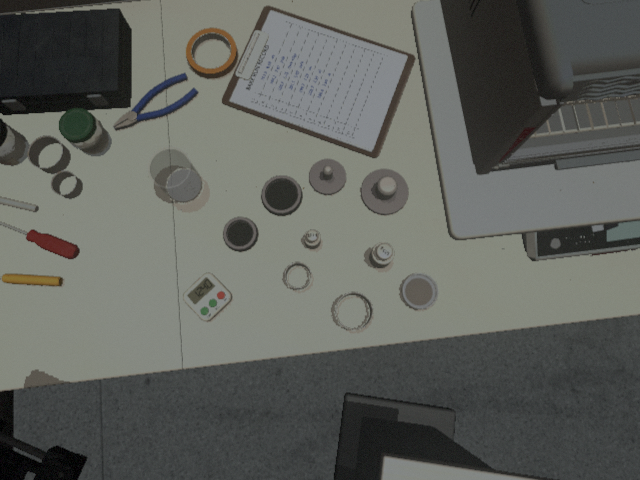

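View pics/scene0.png

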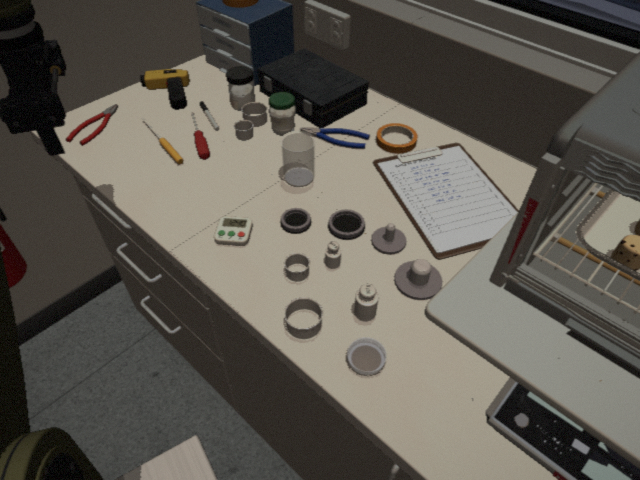

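The top view shows these items, as (column, row):
- Wide nest (282,195) and narrow nest (240,234)
- Thin post (327,177) and thick post (385,191)
- Small weight (312,239) and large weight (382,254)
- Small ring (297,277) and large ring (351,312)
- Dish (419,291) and timer (207,297)
- A glass beaker near (175,180)

The scene view agrees with this layout.

```bash
cat > h.py <<'E'
import numpy as np,cv2
def rays(c,uv):
    f=240/np.tan(np.radians(c['vfov'])/2); uv=np.atleast_2d(uv).astype(float)
    return np.c_[(uv[:,0]-c['cx'])/f,-(uv[:,1]-c['cy'])/f,-np.ones(len(uv))]
def toplane(c,T,uv,z):
    d=rays(c,uv)@T[:3,:3].T; o=T[:3,3]; return o+d*((z-o[2])/d[:,2])[:,None]
def cloud(c,T,depth):
    v,u=np.mgrid[0:480,0:640]; P=rays(c,np.c_[u.ravel(),v.ravel()])*depth.reshape(-1,1)
    return (P@T[:3,:3].T+T[:3,3]).reshape(480,640,3)
E
python3 - <<'E'
from h import *
from plant import optics
seeds={'top':dict(wide=(282,195),narrow=(240,234),thin=(327,177),thick=(385,191),sw=(312,239),lw=(382,254),sr=(297,277),lr=(351,312),dish=(419,291),timer=(207,297)),
'scene':dict(wide=(347,224),narrow=(295,220),thin=(389,237),thick=(418,278),sw=(333,254),lw=(366,302),sr=(297,267),lr=(303,319),dish=(366,357),timer=(233,232))}
for n in seeds:
    c=optics.calibration(n);T=c['cam_to_world'];d=np.load(n+'0.npy');P=cloud(c,T,d)
    img=cv2.imread(f'pics/{n}0.png')
    lab=cv2.cvtColor(img,cv2.COLOR_BGR2LAB).astype(float)
    sel=(P[...,0]>.3)&(P[...,0]<.75)&(abs(P[...,2])<.004)&(d>0)
    print(n,'table z',np.median(P[sel][:,2]),P[sel][:,2].std(),'zero depth',(d==0).mean())
    for k,(u,v) in seeds[n].items():
        c0=toplane(c,T,(u,v),.015)[0]
        m=(np.hypot(P[...,0]-c0[0],P[...,1]-c0[1])<.05)&(P[...,2]>.004)&(d>0)
        # component linked to the seed
        nn,l,st,ce=cv2.connectedComponentsWithStats(m.astype(np.uint8))
        if nn<2: print(k,c0,'none');continue
        b=1+np.argmax(st[1:,4]);Q=P[l==b];zt=np.percentile(Q[:,2],98)
        top=Q[Q[:,2]>zt-.006]
        (x,y),rr=cv2.minEnclosingCircle(Q[:,:2].astype(np.float32));(x2,y2),r2=cv2.minEnclosingCircle(top[:,:2].astype(np.float32))
        print(k,c0[:2].round(3),'n',len(Q),'zt %.3f all c %.4f %.4f D%.0f | top %.4f %.4f D%.0f'%(zt,x,y,rr*2e3,x2,y2,r2*2e3))
E
```

```text
top table z 0.00018949720065880582 0.0015227829682315304 zero depth 0.004134114583333333
wide [0.557 0.391] n 1104 zt 0.016 all c 0.5598 0.3930 D74 | top 0.5604 0.3927 D73
narrow [0.476 0.453] n 820 zt 0.016 all c 0.4791 0.4542 D63 | top 0.4794 0.4546 D60
thin [0.602 0.316] n 1038 zt 0.045 all c 0.6072 0.3165 D68 | top 0.6067 0.3167 D17
thick [0.591 0.21 ] n 1711 zt 0.047 all c 0.5936 0.2109 D87 | top 0.5934 0.2107 D35
sw [0.485 0.327] n 269 zt 0.053 all c 0.4860 0.3254 D31 | top 0.4851 0.3263 D21
lw [0.476 0.202] n 488 zt 0.067 all c 0.4726 0.2051 D39 | top 0.4728 0.2045 D27
sr [0.415 0.342] n 168 zt 0.031 all c 0.4183 0.3413 D46 | top 0.4183 0.3413 D46
lr [0.369 0.243] n 232 zt 0.034 all c 0.3724 0.2391 D63 | top 0.3724 0.2391 D63
dish [0.422 0.132] n 1091 zt 0.019 all c 0.4248 0.1297 D66 | top 0.4234 0.1305 D63
timer [0.359 0.489] n 1471 zt 0.020 all c 0.3615 0.4904 D83 | top 0.3613 0.4906 D82
scene table z 0.00026371851515216704 0.001344420106789562 zero depth 0.0098046875
wide [0.555 0.386] n 793 zt 0.016 all c 0.5567 0.3930 D77 | top 0.5583 0.3939 D74
narrow [0.474 0.448] n 566 zt 0.016 all c 0.4766 0.4538 D62 | top 0.4767 0.4542 D62
thin [0.605 0.315] n 761 zt 0.045 all c 0.6044 0.3165 D70 | top 0.6032 0.3129 D13
thick [0.589 0.208] n 1459 zt 0.047 all c 0.5923 0.2110 D88 | top 0.5916 0.2115 D35
sw [0.49  0.334] n 349 zt 0.052 all c 0.4829 0.3258 D30 | top 0.4840 0.3259 D23
lw [0.48  0.213] n 710 zt 0.066 all c 0.4712 0.2037 D39 | top 0.4723 0.2050 D28
sr [0.417 0.341] n 428 zt 0.030 all c 0.4164 0.3419 D48 | top 0.4164 0.3419 D48
lr [0.37  0.239] n 758 zt 0.034 all c 0.3713 0.2396 D65 | top 0.3713 0.2396 D65
dish [0.419 0.126] n 1215 zt 0.018 all c 0.4222 0.1312 D64 | top 0.4221 0.1314 D64
timer [0.355 0.481] n 937 zt 0.019 all c 0.3594 0.4890 D83 | top 0.3589 0.4904 D82
```

Both views agree to about 2 mm, and the measured sizes match the ones given. Next I'll check the tall neighbours (beaker, oven tray) and write a helper that computes shifts.

```bash
cat >> h.py <<'E'
from scipy.spatial.transform import Rotation as Ro
OBJ=dict(lw=(.4724,.2045),sw=(.4846,.3258),lr=(.3718,.2394),sr=(.4174,.3416),wide=(.5588,.3930),narrow=(.4778,.4542),thin=(.6055,.3162),thick=(.593,.2110))
def to(name,z,a=20):
    "shift (full-scale units, tool axes at target orientation) and turn still to go"
    from plant import r
    s=r.get_state();R=Ro.from_quat(s['eef_rot'])
    t=np.radians(a);y=np.array([-np.sin(t),np.cos(t),0]);zz=np.array([0,0,-1.]);G=Ro.from_matrix(np.c_[np.cross(y,zz),y,zz])
    p=np.array([*OBJ[name],z]) if isinstance(name,str) else np.array([*name,z])
    print('%.2fs'%s['clock'],s['tool_pos'].round(4),'op %.3f F %s grip %s'%(s['opening'],s['contact_force'].round(1),np.round(s['finger_force'],1)),
     '\n to',name,'shift/25mm (target axes)',(G.inv().apply(p-s['tool_pos'])/.025).round(2),'(now axes)',(R.inv().apply(p-s['tool_pos'])/.025).round(2),'turn/pi',((R.inv()*G).as_rotvec()/np.pi).round(4))
E
python3 - <<'E'
from h import *
from plant import optics
for n in('top','scene'):
    c=optics.calibration(n);P=cloud(c,c['cam_to_world'],np.load(n+'0.npy'));x,y,z=P[...,0],P[...,1],P[...,2]
    m=(x>.45)&(x<.7)&(y>.49)&(y<.65)&(z>.01);Q=P[m]
    print(n,'beaker',len(Q),np.percentile(Q,[2,50,98],axis=0).round(3).tolist() if len(Q) else'')
    for X in(.5,.55,.6,.65,.7):
        b=(abs(x-X)<.01)&(y<.2)&(y>-.1)
        print(X,[(Y,round(float(np.percentile(z[b&(abs(y-Y)<.01)],95)),3)) for Y in(.04,.06,.08,.1,.12,.14) if (b&(abs(y-Y)<.01)).any()])
to('lw',.12)
E
```

```text
top beaker 1912 [[0.521, 0.539, 0.011], [0.559, 0.579, 0.061], [0.689, 0.634, 0.097]]
0.5 [(0.04, 0.003), (0.06, 0.112), (0.08, 0.115), (0.1, 0.116), (0.12, 0.101), (0.14, 0.003)]
0.55 [(0.04, 0.117), (0.06, 0.117), (0.08, 0.117), (0.1, 0.117), (0.12, 0.116), (0.14, 0.002)]
0.6 [(0.04, 0.166), (0.06, 0.379), (0.08, 0.386), (0.1, 0.117), (0.12, 0.116), (0.14, 0.115)]
0.65 [(0.04, 0.397), (0.06, 0.397), (0.08, 0.397), (0.1, 0.391), (0.12, 0.117), (0.14, 0.116)]
0.7 [(0.04, 0.398), (0.06, 0.397), (0.08, 0.397), (0.1, 0.397), (0.12, 0.382), (0.14, 0.116)]
scene beaker 1631 [[0.519, 0.539, 0.011], [0.548, 0.558, 0.066], [0.679, 0.617, 0.097]]
0.5 [(0.04, 0.002), (0.06, 0.112), (0.08, 0.115), (0.1, 0.115), (0.12, 0.002), (0.14, 0.002)]
0.55 [(0.04, 0.116), (0.06, 0.116), (0.08, 0.116), (0.1, 0.116), (0.12, 0.116), (0.14, 0.002)]
0.6 [(0.04, 0.182), (0.06, 0.371), (0.08, 0.384), (0.1, 0.116), (0.12, 0.116), (0.14, 0.116)]
0.65 [(0.04, 0.397), (0.06, 0.396), (0.08, 0.397), (0.1, 0.395), (0.12, 0.116), (0.14, 0.116)]
0.7 [(0.04, 0.225), (0.06, 0.397), (0.08, 0.396), (0.1, 0.396), (0.12, 0.39), (0.14, 0.116)]
0.15s [0.1459 0.6072 0.2381] op 0.999 F [ 0.  -0.1  0.1] grip 0.0 
 to lw shift/25mm (target axes) [ -6.76 -19.6    4.72] (now axes) [-16.46 -12.61   4.74] turn/pi [-4.000e-04 -1.000e-04 -1.861e-01]
```

```bash
sed -i 's/a=20/a=-80/' h.py
python3 - <<'E'
from h import *
from plant import optics
for n in('top','scene'):
    c=optics.calibration(n);P=cloud(c,c['cam_to_world'],np.load(n+'0.npy'));x,y,z=P[...,0],P[...,1],P[...,2]
    print(n,[(X,round(float(y[(abs(x-X)<.006)&(z>.06)&(z<.13)&(y<.2)].max()),3),) for X in(.47,.5,.55,.6,.65,.7,.75)])
    k=(z>.02)&(z<.12)&(x>.5)&(x<.61)&(y>.5)&(y<.65); print(P[k].min(0),P[k].max(0))
to('lw',.14)
E
```

```text
top [(0.47, 0.2), (0.5, 0.11), (0.55, 0.125), (0.6, 0.138), (0.65, 0.151), (0.7, 0.164), (0.75, 0.177)]
[0.5192444  0.5363115  0.02002463] [0.59092366 0.60885098 0.10001608]
scene [(0.47, 0.2), (0.5, 0.11), (0.55, 0.124), (0.6, 0.137), (0.65, 0.15), (0.7, 0.162), (0.75, 0.176)]
[0.51637182 0.53590958 0.02003153] [0.58873074 0.61395841 0.09856063]
0.15s [0.1459 0.6072 0.2381] op 0.999 F [ 0.  -0.1  0.1] grip 0.0 
 to lw shift/25mm (target axes) [-18.13  10.06   3.92] (now axes) [-16.46 -12.61   3.94] turn/pi [-4.000e-04  3.000e-04  3.694e-01]
```

```bash
python3 -m pendant '[[0,0,0,0,0,0.037],[0,0,0,0,0,0.037],[0,0,0,0,0,0.037],[0,0,0,0,0,0.037],[0,0,0,0,0,0.037]]' 0.36 30
python3 -m pendant '[[0,0,0,0,0,0.037],[0,0,0,0,0,0.037],[0,0,0,0,0,0.037],[0,0,0,0,0,0.037],[0,0,0,0,0,0.037]]'
python3 -m pendant '[[-0.9,0.5,0,0,0,0],[-0.9,0.5,0,0,0,0],[-0.9,0.5,0,0,0,0],[-0.9,0.5,0,0,0,0],[-0.9,0.5,0,0,0,0]]'
python3 -c "from h import *;to('lw',.14)"
```

```text
clock: 0.57
tool_pos: [0.1459, 0.6075, 0.2384]
eef_rot: [0.4, 0.917, -0.0, 0.0]
contact_force: [0.1, 0.3, 0.5]
opening: 0.685
finger_force: 0.0
clock: 0.98
tool_pos: [0.1458, 0.6075, 0.2384]
eef_rot: [0.646, 0.764, -0.0, 0.0]
contact_force: [0.2, 0.3, 0.1]
opening: 0.677
finger_force: 0.0
clock: 1.4
tool_pos: [0.2273, 0.5065, 0.2385]
eef_rot: [0.643, 0.766, -0.0, 0.0]
contact_force: [0.3, 0.4, 0.0]
opening: 0.68
finger_force: 0.0
1.40s [0.2273 0.5065 0.2385] op 0.680 F [0.3 0.4 0. ] grip 0.0 
 to lw shift/25mm (target axes) [-13.6    7.56   3.94] (now axes) [-13.58   7.58   3.94] turn/pi [-0.0001  0.0002 -0.0005]
```

```bash
python3 -m pendant '[[-0.9,0.5,0,0,0,0],[-0.9,0.5,0,0,0,0],[-0.9,0.5,0,0,0,0],[-0.9,0.5,0,0,0,0],[-0.9,0.5,0,0,0,0]]' >/dev/null
python3 -m pendant '[[-0.9,0.5,0,0,0,0],[-0.9,0.5,0,0,0,0],[-0.9,0.5,0,0,0,0],[-0.9,0.5,0,0,0,0],[-0.9,0.5,0,0,0,0]]' >/dev/null
python3 -m pendant '[[-0.9,0.5,0.8,0,0,0],[-0.9,0.5,0.8,0,0,0],[-0.9,0.5,0.8,0,0,0],[-0.9,0.5,0.8,0,0,0],[-0.9,0.5,0.8,0,0,0]]' >/dev/null
python3 -m pendant '[[0,0,0,0,0,0],[0,0,0,0,0,0]]' >/dev/null
python3 - <<'E'
from h import *
from plant import r,optics
to('lw',.014)
s=r.get_state();p,d=optics.snapshot('wrist');cv2.imwrite('pics/w1.png',p)
c=optics.calibration('wrist');T=np.eye(4);T[:3,:3]=Ro.from_quat(s['eef_rot']).as_matrix();T[:3,3]=s['tool_pos'];T=T@c['tool_from_camera'];P=cloud(c,T,d)
g=np.hypot(P[...,0]-.4724,P[...,1]-.2045)
for lo,hi in((.004,.07),(.01,.03),(.03,.045),(.058,.07)):
    Q=P[(g<.04)&(P[...,2]>lo)&(P[...,2]<hi)&(d>0)]
    if len(Q)>5:
        e=cv2.minEnclosingCircle(Q[:,:2].astype(np.float32));print(lo,len(Q),np.round(e[0],4),e[1]*2)
E
```

```text
2.82s [0.4697 0.2056 0.1376] op 0.678 F [-1.4  0.3  0.8] grip 0.0 
 to lw shift/25mm (target axes) [-0.06  0.1   4.95] (now axes) [-0.05  0.11  4.95] turn/pi [-0.0007  0.0004 -0.0017]
0.004 2576 [0.4727 0.2049] 0.038048308342695236
0.01 207 [0.471  0.2112] 0.03550434857606888
0.03 198 [0.4723 0.2074] 0.036922939121723175
0.058 1247 [0.4728 0.2048] 0.027477094903588295
```

View pics/w1.png

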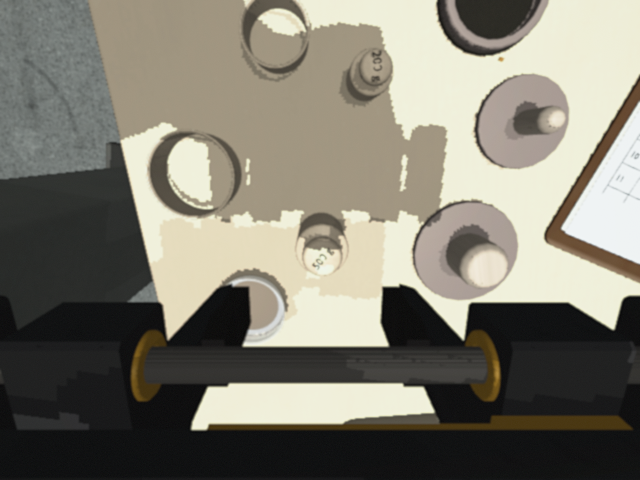

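The wrist picture shows the large weight at (322,255), centred between the fingers (columns 240–390), with the dish clear at (258,305). Wrist depth puts the weight at (.4727,.2048), which agrees with the other cameras. I'll descend and grip.

```bash
python3 -m pendant '[[-0.05,0.1,0.9,0,0,0],[0,0,0.9,0,0,0],[0,0,0.9,0,0,0],[0,0,0.9,0,0,0],[0,0,0.7,0,0,0]]' >/dev/null
python3 -m pendant '[[0,0,0.4,0,0,0],[0,0,0.25,0,0,0],[0,0,0,0,0,0]]' >/dev/null
python3 -c "from h import *;to('lw',.014)"
python3 -m pendant '[[0,0,0,0,0,0],[0,0,0,0,0,0],[0,0,0,0,0,0],[0,0,0,0,0,0],[0,0,0,0,0,0]]' -1 35
python3 -m pendant '[[0,0,0,0,0,0],[0,0,-0.2,0,0,0],[0,0,-0.6,0,0,0],[0,0,-0.9,0,0,0],[0,0,-0.9,0,0,0]]'
python3 -c "from h import *;to('wide',.14)"
```

```text
3.53s [0.4717 0.2076 0.0147] op 0.679 F [-0.2  0.7 -0.4] grip 0.0 
 to lw shift/25mm (target axes) [-0.13  0.    0.03] (now axes) [-0.13  0.    0.03] turn/pi [-0.0002 -0.0002 -0.0001]
clock: 3.95
tool_pos: [0.4733, 0.207, 0.0159]
eef_rot: [0.644, 0.765, 0.001, 0.001]
contact_force: [0.6, 0.3, 6.6]
opening: 0.427
finger_force: 34.9
clock: 4.37
tool_pos: [0.4708, 0.2059, 0.08]
eef_rot: [0.644, 0.765, -0.002, -0.001]
contact_force: [-0.6, 1.1, -3.1]
opening: 0.423
finger_force: 35.0
4.37s [0.4708 0.2059 0.08  ] op 0.423 F [-0.6  1.1 -3.1] grip 35.0 
 to wide shift/25mm (target axes) [ 6.76  4.76 -2.4 ] (now axes) [ 6.77  4.74 -2.42] turn/pi [-0.0011  0.0003 -0.0006]
```

```bash
python3 -m pendant '[[0,0,-0.8,0,0,0],[0.6,0.4,-0.8,0,0,0],[0.8,0.55,-0.8,0,0,0],[0.8,0.55,0,0,0,0],[0.8,0.55,0,0,0,0]]' >/dev/null
python3 -m pendant '[[0.8,0.55,0,0,0,0],[0.8,0.55,0,0,0,0],[0.8,0.55,0,0,0,0],[0.6,0.45,0,0,0,0],[0.4,0.35,0,0,0,0]]' >/dev/null
python3 -m pendant '[[0.25,0.2,0,0,0,0],[0.1,0.15,0,0,0,0],[0,0,0,0,0,0],[0,0,0,0,0,0]]'
python3 - <<'E'
from h import *
from plant import optics
to('wide',.021)
p,d=optics.snapshot('scene');c=optics.calibration('scene');P=cloud(c,c['cam_to_world'],d);cv2.imwrite('pics/s1.png',p[150:350,220:460])
E
```

```text
clock: 5.53
tool_pos: [0.562, 0.3924, 0.1393]
eef_rot: [0.644, 0.765, -0.001, -0.0]
contact_force: [0.8, 0.7, -4.0]
opening: 0.415
finger_force: 35.0
5.53s [0.562  0.3924 0.1393] op 0.415 F [ 0.8  0.7 -4. ] grip 35.0 
 to wide shift/25mm (target axes) [ 0.05 -0.12  4.73] (now axes) [ 0.05 -0.11  4.73] turn/pi [-0.0006  0.0005 -0.0008]
```

View pics/s1.png

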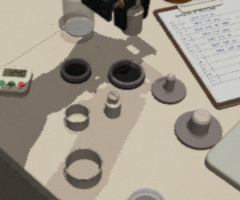

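The scene crop shows the held weight at crop (133,22), above the wide nest at (127,73). The opening shrinks slowly (.427 → .415), so the weight may be creeping. I'll raise the force and measure its underside.

```bash
python3 -m pendant '[[0,-0.1,0,0,0,0],[0,0,0,0,0,0]]' -1 60
python3 - <<'E'
from h import *
from plant import optics
to('wide',.021)
for n in('scene','top'):
    p,d=optics.snapshot(n);c=optics.calibration(n);P=cloud(c,c['cam_to_world'],d)
    g=np.hypot(P[...,0]-.5605,P[...,1]-.3924);Q=P[(g<.03)&(P[...,2]>.06)&(d>0)]
    print(n,len(Q),np.percentile(Q[:,2],[0,1,3,10,50]).round(4) if len(Q) else '')
    B=P[(g<.03)&(P[...,2]>.10)&(P[...,2]<.14)&(d>0)]
    if len(B)>9: print(cv2.minEnclosingCircle(B[:,:2].astype(np.float32)))
E
```

```text
clock: 5.75
tool_pos: [0.5594, 0.3923, 0.1399]
eef_rot: [0.644, 0.765, -0.001, -0.0]
contact_force: [0.1, 0.1, -3.6]
opening: 0.416
finger_force: 59.9
5.75s [0.5594 0.3923 0.1399] op 0.416 F [ 0.1  0.1 -3.6] grip 59.9 
 to wide shift/25mm (target axes) [ 0.03 -0.02  4.76] (now axes) [ 0.03 -0.01  4.76] turn/pi [-0.0005  0.0002 -0.0008]
scene 1477 [0.1242 0.127  0.1302 0.1431 0.2043]
((0.5586944222450256, 0.385076642036438), 0.021650278940796852)
top 704 [0.4934 0.4967 0.4984 0.5013 0.5259]
```

```bash
python3 -m pendant '[[0.03,0,0.6,0,0,0],[0,0,0.9,0,0,0],[0,0,0.9,0,0,0],[0,0,0.8,0,0,0],[0,0,0.6,0,0,0]]' >/dev/null
python3 -m pendant '[[0,0,0.4,0,0,0],[0,0,0.2,0,0,0],[0,0,0.1,0,0,0],[0,0,0.1,0,0,0],[0,0,0,0,0,0]]'
python3 -c "from h import *;to('wide',.021)"
```

```text
clock: 6.68
tool_pos: [0.5607, 0.3943, 0.0256]
eef_rot: [0.644, 0.765, 0.001, 0.0]
contact_force: [0.2, 0.7, -3.7]
opening: 0.419
finger_force: 59.9
6.68s [0.5607 0.3943 0.0256] op 0.419 F [ 0.2  0.7 -3.7] grip 59.9 
 to wide shift/25mm (target axes) [-0.04 -0.08  0.18] (now axes) [-0.04 -0.08  0.18] turn/pi [ 0.0004 -0.0002 -0.0006]
```

```bash
python3 -m pendant '[[0,0,0.08,0,0,0],[0,0,0.06,0,0,0],[0,0,0.04,0,0,0],[0,0,0,0,0,0]]'
python3 -m pendant '[[0,0,0.04,0,0,0],[0,0,0,0,0,0]]'
```

```text
clock: 7.02
tool_pos: [0.5604, 0.3941, 0.021]
eef_rot: [0.644, 0.765, 0.0, 0.0]
contact_force: [-0.5, 0.7, -1.3]
opening: 0.412
finger_force: 59.9
clock: 7.18
tool_pos: [0.5604, 0.3942, 0.021]
eef_rot: [0.644, 0.765, 0.0, 0.0]
contact_force: [-2.6, -2.4, 4.6]
opening: 0.414
finger_force: 59.9
```

Contact with the floor. I'll release, rise and look.

```bash
python3 -m pendant '[[0,0,0,0,0,0],[0,0,0,0,0,0],[0,0,0,0,0,0],[0,0,0,0,0,0]]' 0.3 40
python3 -m pendant '[[0,0,-0.3,0,0,0],[0,0,-0.8,0,0,0],[0,0,-0.9,0,0,0],[0,0,-0.9,0,0,0],[0,0,-0.9,0,0,0]]'
python3 -c "from h import *;to('sw',.12)"
```

```text
clock: 7.52
tool_pos: [0.5604, 0.3942, 0.0196]
eef_rot: [0.644, 0.765, 0.0, 0.0]
contact_force: [-1.3, -0.4, 0.4]
opening: 0.647
finger_force: 0.0
clock: 7.93
tool_pos: [0.5602, 0.394, 0.1159]
eef_rot: [0.644, 0.765, 0.0, 0.0]
contact_force: [0.5, 1.0, 0.4]
opening: 0.652
finger_force: 0.0
7.93s [0.5602 0.394  0.1159] op 0.652 F [0.5 1.  0.4] grip 0.0 
 to sw shift/25mm (target axes) [-2.16 -3.45 -0.16] (now axes) [-2.17 -3.45 -0.17] turn/pi [ 0.0001 -0.0001 -0.0006]
```

```bash
python3 -m pendant '[[-0.43,-0.69,-0.1,0,0,0],[-0.43,-0.69,0,0,0,0],[-0.43,-0.69,0,0,0,0],[-0.43,-0.69,0,0,0,0],[-0.43,-0.69,0,0,0,0]]' 0.02 >/dev/null
python3 -m pendant '[[0,0,0,0,0,-0.028],[0,0,0,0,0,-0.028],[0,0,0,0,0,0]]' >/dev/null
python3 - <<'E'
from h import *
from plant import r,optics
to('sw',.014,-70)
s=r.get_state();p,d=optics.snapshot('wrist');cv2.imwrite('pics/w2.png',p)
c=optics.calibration('wrist');T=np.eye(4);T[:3,:3]=Ro.from_quat(s['eef_rot']).as_matrix();T[:3,3]=s['tool_pos'];T=T@c['tool_from_camera'];P=cloud(c,T,d)
for n,rr in(('sw',.03),('wide',.028)):
    g=np.hypot(P[...,0]-OBJ[n][0],P[...,1]-OBJ[n][1])
    Q=P[(g<rr)&(P[...,2]>.012)&(P[...,2]<.08)&(d>0)]
    if len(Q): print(n,cv2.minEnclosingCircle(Q[:,:2].astype(np.float32)),Q[:,2].max())
p,d=optics.snapshot('top');c=optics.calibration('top');P=cloud(c,c['cam_to_world'],d)
g=np.hypot(P[...,0]-.5588,P[...,1]-.393);Q=P[(g<.03)&(P[...,2]>.02)&(P[...,2]<.09)];print('lw top view',cv2.minEnclosingCircle(Q[:,:2].astype(np.float32)),Q[:,2].max())
E
```

```text
8.60s [0.4846 0.326  0.1177] op 0.507 F [ 0.  -0.3 -0.2] grip 0.0 
 to sw shift/25mm (target axes) [-0.01 -0.    4.15] (now axes) [-0.01 -0.    4.15] turn/pi [ 0.0002 -0.0001  0.0005]
sw ((0.48483383655548096, 0.3267180323600769), 0.01466147881001234) 0.0535325487698346
wide ((0.5591811537742615, 0.39166587591171265), 0.01921519637107849) 0.07247774079437741
lw top view ((0.5529329776763916, 0.40042316913604736), 0.0148609708994627) 0.06788236280571991
```

View pics/w2.png

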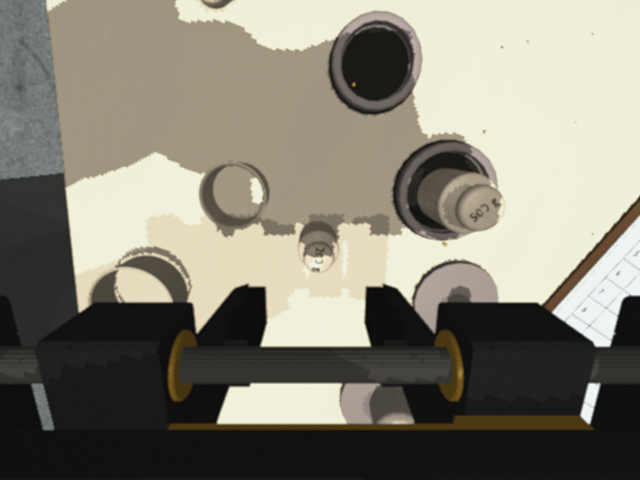

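The large weight stands upright in the wide nest, at pixel (445,195), with its top 72 mm up. The small weight at (318,250) sits between the fingers and the small ring is clear. I'll descend and grip.

```bash
python3 -m pendant '[[0,0,0.9,0,0,0],[0,0,0.9,0,0,0],[0,0,0.9,0,0,0],[0,0,0.7,0,0,0],[0,0,0.45,0,0,0]]' >/dev/null
python3 -m pendant '[[0,0,0.25,0,0,0],[0,0,0.05,0,0,0],[0,0,0,0,0,0]]'
python3 -m pendant '[[0,0,0,0,0,0],[0,0,0,0,0,0],[0,0,0,0,0,0],[0,0,0,0,0,0]]' -1 40
python3 -m pendant '[[0,0,-0.2,0,0,0],[0,0,-0.6,0,0,0],[0,0,-0.9,0,0,0],[0,0,-0.9,0,0,0],[0,0,-0.9,0,0,0]]'
python3 -c "from h import *;to('narrow',.12,-80);to('narrow',.12,-70)"
```

```text
clock: 9.37
tool_pos: [0.4847, 0.3264, 0.0134]
eef_rot: [0.574, 0.819, 0.0, 0.0]
contact_force: [-0.2, -0.4, -0.4]
opening: 0.512
finger_force: 0.0
clock: 9.7
tool_pos: [0.4853, 0.3267, 0.0142]
eef_rot: [0.574, 0.819, 0.001, 0.0]
contact_force: [0.1, 0.1, 4.2]
opening: 0.308
finger_force: 40.0
clock: 10.12
tool_pos: [0.4836, 0.3256, 0.1015]
eef_rot: [0.574, 0.819, -0.001, -0.0]
contact_force: [1.4, -0.7, -2.8]
opening: 0.314
finger_force: 39.9
10.12s [0.4836 0.3256 0.1015] op 0.314 F [ 1.4 -0.7 -2.8] grip 39.9 
 to narrow shift/25mm (target axes) [ 5.11  0.67 -0.74] (now axes) [ 4.91  1.54 -0.75] turn/pi [-0.0006  0.0002  0.0554]
10.12s [0.4836 0.3256 0.1015] op 0.314 F [ 1.4 -0.7 -2.8] grip 39.9 
 to narrow shift/25mm (target axes) [ 4.91  1.54 -0.74] (now axes) [ 4.91  1.54 -0.75] turn/pi [-0.0006  0.0001 -0.0002]
```

```bash
python3 -m pendant '[[0.4,0.12,-0.35,0,0,0],[0.75,0.24,-0.3,0,0,0],[0.8,0.25,-0.1,0,0,0],[0.8,0.25,0,0,0,0],[0.8,0.25,0,0,0,0]]' >/dev/null
python3 -m pendant '[[0.7,0.22,0,0,0,0],[0.45,0.14,0,0,0,0],[0.2,0.07,0,0,0,0],[0,0,0,0,0,0],[0,0,0,0,0,0]]'
python3 - <<'E'
from h import *
from plant import optics,r
to('narrow',.0195,-70)
x0=r.get_state()['tool_pos']
for n in('scene',):
    p,d=optics.snapshot(n);c=optics.calibration(n);P=cloud(c,c['cam_to_world'],d)
    g=np.hypot(P[...,0]-x0[0],P[...,1]-x0[1]);Q=P[(g<.022)&(P[...,2]>.06)&(d>0)]
    print(n,len(Q),np.percentile(Q[:,2],[0,1,3,10,50]).round(4) if len(Q) else '')
E
```

```text
clock: 10.95
tool_pos: [0.4785, 0.4532, 0.1192]
eef_rot: [0.574, 0.819, -0.001, 0.0]
contact_force: [0.7, -0.6, -2.5]
opening: 0.316
finger_force: 39.9
10.95s [0.4785 0.4532 0.1192] op 0.316 F [ 0.7 -0.6 -2.5] grip 39.9 
 to narrow shift/25mm (target axes) [ 0.05 -0.01  3.99] (now axes) [ 0.05 -0.01  3.99] turn/pi [-0.0004  0.0005 -0.0003]
scene 676 [0.1047 0.1071 0.1088 0.1204 0.1555]
```

Underside 14.5 mm below the TCP, as expected. I'll lower it.

```bash
python3 -m pendant '[[0.05,0,0.5,0,0,0],[0,0,0.9,0,0,0],[0,0,0.8,0,0,0],[0,0,0.8,0,0,0],[0,0,0.5,0,0,0]]' >/dev/null
python3 -m pendant '[[0,0,0.2,0,0,0],[0,0,0.12,0,0,0],[0,0,0.06,0,0,0],[0,0,0.04,0,0,0],[0,0,0,0,0,0]]'
python3 -m pendant '[[0,0,0.04,0,0,0],[0,0,0,0,0,0]]'
```

```text
clock: 11.83
tool_pos: [0.4789, 0.4561, 0.0223]
eef_rot: [0.574, 0.819, 0.001, 0.0]
contact_force: [0.7, -0.5, -2.9]
opening: 0.317
finger_force: 39.9
clock: 12.0
tool_pos: [0.4786, 0.4559, 0.0211]
eef_rot: [0.574, 0.819, 0.001, 0.0]
contact_force: [-0.5, -0.5, -1.8]
opening: 0.315
finger_force: 39.9
```

```bash
python3 -m pendant '[[0,0,0.06,0,0,0],[0,0,0,0,0,0]]'
python3 -m pendant '[[0,0,0.04,0,0,0],[0,0,0,0,0,0]]'
```

```text
clock: 12.17
tool_pos: [0.4785, 0.456, 0.0193]
eef_rot: [0.574, 0.819, 0.0, 0.0]
contact_force: [-0.4, -0.2, -0.9]
opening: 0.315
finger_force: 39.9
clock: 12.33
tool_pos: [0.4786, 0.456, 0.0192]
eef_rot: [0.574, 0.819, 0.0, 0.0]
contact_force: [-1.1, -0.9, 5.0]
opening: 0.315
finger_force: 40.0
```

```bash
python3 -m pendant '[[0,0,0,0,0,0],[0,0,0,0,0,0],[0,0,0,0,0,0],[0,0,0,0,0,0]]' 0.05 40
python3 -m pendant '[[0,0,-0.3,0,0,0],[0,0,-0.8,0,0,0],[0,0,-0.9,0,0,0],[0,0,-0.9,0,0,0],[0,0,-0.9,0,0,0]]'
python3 -c "from h import *;to('lr',.115)"
```

```text
clock: 12.67
tool_pos: [0.4783, 0.4557, 0.0179]
eef_rot: [0.574, 0.819, 0.0, 0.0]
contact_force: [0.6, -0.3, 0.0]
opening: 0.525
finger_force: 0.0
clock: 13.08
tool_pos: [0.4783, 0.4555, 0.1143]
eef_rot: [0.574, 0.819, -0.0, 0.0]
contact_force: [-0.1, -0.0, 0.9]
opening: 0.524
finger_force: 0.0
13.08s [0.4783 0.4555 0.1143] op 0.524 F [-0.1 -0.   0.9] grip 0.0 
 to lr shift/25mm (target axes) [-7.77 -5.7  -0.03] (now axes) [-6.67 -6.95 -0.03] turn/pi [0.     0.     0.0554]
```

```bash
python3 -m pendant '[[0,0,0,0,0,0.028],[0,0,0,0,0,0.028],[-0.6,-0.44,-0.1,0,0,0],[-0.8,-0.59,0,0,0,0],[-0.8,-0.59,0,0,0,0]]' 0.85 >/dev/null
python3 -m pendant '[[-0.8,-0.59,0,0,0,0],[-0.8,-0.59,0,0,0,0],[-0.8,-0.59,0,0,0,0],[-0.8,-0.59,0,0,0,0],[-0.8,-0.59,0,0,0,0]]' >/dev/null
python3 -m pendant '[[-0.8,-0.58,0,0,0,0],[-0.6,-0.4,0,0,0,0],[-0.2,-0.1,0,0,0,0],[0,0,0,0,0,0],[0,0,0,0,0,0]]' >/dev/null
python3 - <<'E'
from h import *
from plant import r,optics
to('lr',.01)
s=r.get_state();p,d=optics.snapshot('wrist');cv2.imwrite('pics/w3.png',p)
c=optics.calibration('wrist');T=np.eye(4);T[:3,:3]=Ro.from_quat(s['eef_rot']).as_matrix();T[:3,3]=s['tool_pos'];T=T@c['tool_from_camera'];W=cloud(c,T,d),d
p,d=optics.snapshot('top');c=optics.calibration('top');Z=cloud(c,c['cam_to_world'],d),d
for lab,(P,d) in(('wrist',W),('top',Z)):
  for n,rr in(('lr',.045),('sr',.035),('narrow',.022),('wide',.028)):
    g=np.hypot(P[...,0]-OBJ[n][0],P[...,1]-OBJ[n][1])
    Q=P[(g<rr)&(P[...,2]>.016)&(P[...,2]<.08)&(d>0)]
    if len(Q)>5: print(lab,n,cv2.minEnclosingCircle(Q[:,:2].astype(np.float32)),Q[:,2].max())
E
```

```text
14.33s [0.3738 0.2406 0.1158] op 0.922 F [0.5 0.9 0.2] grip 0.0 
 to lr shift/25mm (target axes) [-0.03 -0.09  4.23] (now axes) [-0.04 -0.09  4.23] turn/pi [ 0.0006 -0.0005 -0.0006]
wrist lr ((0.37161338329315186, 0.2390068918466568), 0.03182026371359825) 0.0350994450272783
wrist sr ((0.4176297187805176, 0.341409832239151), 0.023228231817483902) 0.030943093322395088
wrist wide ((0.5556813478469849, 0.38994765281677246), 0.018605591729283333) 0.037435875899615834
top lr ((0.36439642310142517, 0.2649443745613098), 0.014236543327569962) 0.03541959723889865
top sr ((0.41817787289619446, 0.3413488566875458), 0.022954903542995453) 0.03217596724008098
top narrow ((0.47791698575019836, 0.4547341763973236), 0.014665331691503525) 0.05918535876603703
top wide ((0.5596802234649658, 0.391140341758728), 0.01931525021791458) 0.07340096531433393
```

View pics/w3.png

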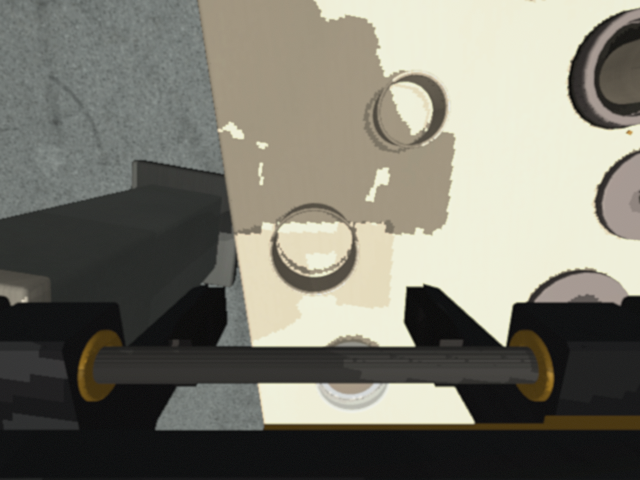

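Both weights stand centred (tops at 59 and 73 mm). The large ring at (314,247) is between the open fingers, at (.3716,.2390). I'll descend and grip it gently.

```bash
python3 -m pendant '[[-0.04,-0.08,0.7,0,0,0],[0,0,0.9,0,0,0],[0,0,0.9,0,0,0],[0,0,0.8,0,0,0],[0,0,0.55,0,0,0]]' >/dev/null
python3 -m pendant '[[0,0,0.3,0,0,0],[0,0,0.1,0,0,0],[0,0,0,0,0,0]]'
python3 -m pendant '[[0,0,0,0,0,0],[0,0,0,0,0,0],[0,0,0,0,0,0],[0,0,0,0,0,0]]' -1 12
python3 -m pendant '[[0,0,-0.2,0,0,0],[0,0,-0.6,0,0,0],[0,0,-0.9,0,0,0],[0,0,-0.9,0,0,0],[0,0,-0.9,0,0,0]]'
python3 -c "from h import *;to('thick',.12)"
```

```text
clock: 15.1
tool_pos: [0.3803, 0.2443, 0.0182]
eef_rot: [0.643, 0.765, -0.009, -0.003]
contact_force: [0.5, 0.3, -0.0]
opening: 0.924
finger_force: 0.0
clock: 15.43
tool_pos: [0.3798, 0.2437, 0.0188]
eef_rot: [0.643, 0.765, -0.009, -0.003]
contact_force: [-1.0, 0.2, 1.6]
opening: 0.695
finger_force: 12.0
clock: 15.85
tool_pos: [0.3811, 0.2444, 0.1069]
eef_rot: [0.644, 0.765, -0.01, -0.003]
contact_force: [-1.1, -0.1, -1.4]
opening: 0.694
finger_force: 12.0
15.85s [0.3811 0.2444 0.1069] op 0.694 F [-1.1 -0.1 -1.4] grip 12.0 
 to thick shift/25mm (target axes) [-2.79  8.12 -0.52] (now axes) [-2.77  8.11 -0.66] turn/pi [-0.0061  0.0026 -0.0007]
```

The arm hit its inner reach limit at z = 18 mm, slightly tilted (1°). The ring is still held (opening 61 mm) and lifted. I'll carry it to the thick post, correct the tilt and measure the ring in the gripper.

```bash
python3 -m pendant '[[-0.1,0.4,-0.3,0,0,0],[-0.25,0.75,-0.2,0,0,0],[-0.25,0.75,-0.1,0,0,0],[-0.3,0.8,0,0,0,0],[-0.3,0.8,0,-0.003,0.0013,0]]' >/dev/null
python3 -m pendant '[[-0.3,0.8,0,-0.003,0.0013,0],[-0.3,0.8,0,0,0,0],[-0.3,0.8,0,0,0,0],[-0.3,0.8,0,0,0,0],[-0.25,0.75,0,0,0,0]]' >/dev/null
python3 -m pendant '[[-0.25,0.5,0,0,0,0],[-0.2,0.3,0,0,0,0],[0,0,0,0,0,0],[0,0,0,0,0,0]]'
cat > held.py <<'E'
from h import *
from plant import optics,r
import sys
to(sys.argv[1],float(sys.argv[2]))
s=r.get_state();x0=s['tool_pos'];R=float(sys.argv[3])/2
lo,hi=x0[2]-.035,x0[2]+.004
p,d=optics.snapshot('wrist');cv2.imwrite(f'pics/held_{sys.argv[1]}_w.png',p)
c=optics.calibration('wrist');T=np.eye(4);T[:3,:3]=Ro.from_quat(s['eef_rot']).as_matrix();T[:3,3]=x0;T=T@c['tool_from_camera'];C=[('wrist',cloud(c,T,d),d)]
for n in('scene','top'):
    p,d=optics.snapshot(n);c=optics.calibration(n);C.append((n,cloud(c,c['cam_to_world'],d),d));cv2.imwrite(f'pics/held_{sys.argv[1]}_{n}.png',p)
for n,P,d in C:
    g=np.hypot(P[...,0]-x0[0],P[...,1]-x0[1]);Q=P[(g<R+.015)&(P[...,2]>lo)&(P[...,2]<hi)&(d>0)&(P[...,2]>.055)]
    if len(Q)<20: print(n,len(Q));continue
    # circle of known radius fitted to wall points
    from scipy.optimize import least_squares
    f=least_squares(lambda v:np.hypot(Q[:,0]-v[0],Q[:,1]-v[1])-R,x0[:2],loss='soft_l1',f_scale=.002)
    print(n,len(Q),'centre',f.x.round(4),'rms',np.sqrt((f.fun**2).mean()).round(4),'z%',np.percentile(Q[:,2],[1,5,50,95]).round(4))
E
python3 held.py thick .026 .062
```

```text
clock: 17.02
tool_pos: [0.5973, 0.2035, 0.1191]
eef_rot: [0.644, 0.765, -0.0, -0.0]
contact_force: [-0.3, 0.3, -0.7]
opening: 0.692
finger_force: 12.0
17.02s [0.5973 0.2035 0.1191] op 0.692 F [-0.3  0.3 -0.7] grip 12.0 
 to thick shift/25mm (target axes) [ 0.33 -0.12  3.72] (now axes) [ 0.32 -0.11  3.72] turn/pi [-0.0004 -0.0001 -0.0008]
wrist 3405 centre [0.5969 0.2002] rms 0.0021 z% [0.1001 0.1014 0.1114 0.1222]
scene 417 centre [0.5946 0.2034] rms 0.0015 z% [0.0995 0.1011 0.1108 0.1222]
top 55 centre [0.5961 0.1992] rms 0.0004 z% [0.098  0.0995 0.1094 0.1207]
```

Ring centre ≈ (.596,.2005), with its underside 19 mm below the TCP. I'll shift by about (−3,+10.5) mm and lower it.

```bash
python3 -m pendant '[[0.2,-0.03,0,0,0,0],[0.22,-0.03,0,0,0,0],[0,0,0.5,0,0,0],[0,0,0.7,0,0,0],[0,0,0.3,0,0,0]]' >/dev/null
python3 -m pendant '[[0,0,0,0,0,0]]' 
python3 held.py thick .027 .062
```

```text
clock: 17.67
tool_pos: [0.5927, 0.2137, 0.079]
eef_rot: [0.643, 0.766, -0.002, -0.001]
contact_force: [0.5, -0.3, 0.6]
opening: 0.693
finger_force: 12.0
17.67s [0.5927 0.2137 0.079 ] op 0.693 F [ 0.5 -0.3  0.6] grip 12.0 
 to thick shift/25mm (target axes) [-0.11 -0.01  2.08] (now axes) [-0.11  0.    2.08] turn/pi [-0.0016  0.0002 -0.0004]
wrist 3407 centre [0.5922 0.2104] rms 0.0021 z% [0.0602 0.0613 0.0713 0.082 ]
scene 348 centre [0.5916 0.2129] rms 0.0012 z% [0.0598 0.0616 0.0716 0.0821]
top 35 centre [0.5938 0.2087] rms 0.0003 z% [0.0626 0.0637 0.0722 0.0821]
```

View pics/held_thick_w.png

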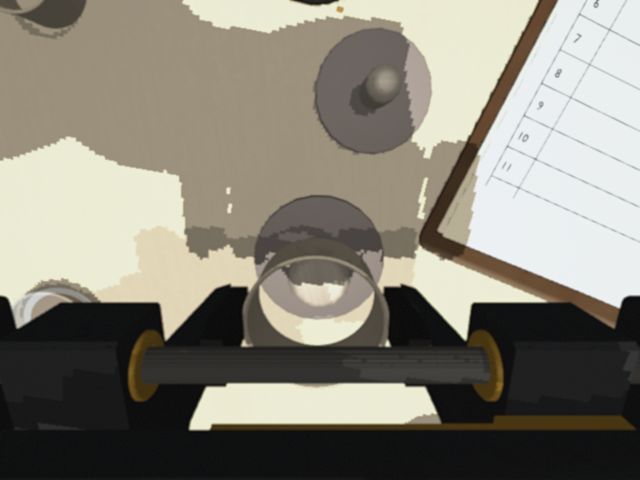

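The ring, at (317,305), is centred on the post to within 2 mm and level. I'll lower it.

```bash
python3 -m pendant '[[0,0,0.4,0,0,0],[0,0,0.6,0,0,0],[0,0,0.5,0,0,0],[0,0,0.25,0,0,0],[0,0,0.1,0,0,0]]' 
python3 -m pendant '[[0,0,0.08,0,0,0],[0,0,0.06,0,0,0],[0,0,0,0,0,0]]'
```

```text
clock: 18.23
tool_pos: [0.5939, 0.2137, 0.0339]
eef_rot: [0.644, 0.765, -0.001, -0.001]
contact_force: [-0.4, -0.4, 0.2]
opening: 0.694
finger_force: 12.0
clock: 18.48
tool_pos: [0.595, 0.2141, 0.032]
eef_rot: [0.644, 0.765, 0.0, -0.0]
contact_force: [-0.1, -0.9, -0.3]
opening: 0.695
finger_force: 12.0
```

```bash
python3 -m pendant '[[0,-0.05,0.06,0,0,0],[0,0,0.06,0,0,0],[0,0,0,0,0,0]]' 
python3 -m pendant '[[0,0,0.06,0,0,0],[0,0,0,0,0,0]]'
python3 -m pendant '[[0,0,0.05,0,0,0],[0,0,0,0,0,0]]'
```

```text
clock: 18.73
tool_pos: [0.5934, 0.2138, 0.0288]
eef_rot: [0.644, 0.765, 0.0, -0.0]
contact_force: [-1.2, -0.4, -0.5]
opening: 0.696
finger_force: 12.0
clock: 18.9
tool_pos: [0.5936, 0.2138, 0.0273]
eef_rot: [0.644, 0.765, 0.0, -0.0]
contact_force: [0.9, 0.5, 0.0]
opening: 0.697
finger_force: 12.0
clock: 19.07
tool_pos: [0.5938, 0.214, 0.0267]
eef_rot: [0.644, 0.765, 0.0, -0.0]
contact_force: [-1.2, -0.5, 3.9]
opening: 0.696
finger_force: 12.0
```

```bash
python3 -m pendant '[[0,0,0,0,0,0],[0,0,0,0,0,0],[0,0,0,0,0,0],[0,0,0,0,0,0]]' 0.9
python3 -m pendant '[[0,0,-0.3,0,0,0],[0,0,-0.8,0,0,0],[0,0,-0.9,0,0,0],[0,0,-0.9,0,0,0],[0,0,-0.7,0,0,0]]'
python3 -c "from h import *;to('sr',.12)"
```

```text
clock: 19.4
tool_pos: [0.5935, 0.2137, 0.0259]
eef_rot: [0.644, 0.765, -0.0, -0.0]
contact_force: [-0.5, -0.8, -0.4]
opening: 0.941
finger_force: 0.0
clock: 19.82
tool_pos: [0.594, 0.2139, 0.1182]
eef_rot: [0.644, 0.765, 0.001, 0.0]
contact_force: [0.5, -0.1, -0.9]
opening: 0.948
finger_force: 0.0
19.82s [0.594  0.2139 0.1182] op 0.948 F [ 0.5 -0.1 -0.9] grip 0.0 
 to sr shift/25mm (target axes) [ 6.26 -6.07 -0.07] (now axes) [ 6.25 -6.08 -0.08] turn/pi [ 0.0005 -0.0002 -0.0007]
```

```bash
python3 -m pendant '[[0.5,-0.5,-0.1,0,0,0],[0.8,-0.8,0,0,0,0],[0.8,-0.8,0,0,0,0],[0.8,-0.8,0,0,0,0],[0.8,-0.8,0,0,0,0]]' 0.48 >/dev/null
python3 -m pendant '[[0.8,-0.7,0,0,0,0],[0.8,-0.7,0,0,0,0],[0.7,-0.6,0,0,0,0],[0.25,-0.35,0,0,0,0],[0,0,0,0,0,0]]' >/dev/null
python3 -m pendant '[[0,0,0,0,0,0]]' >/dev/null
python3 - <<'E'
from h import *
from plant import r,optics
to('sr',.009)
s=r.get_state();p,d=optics.snapshot('wrist')
c=optics.calibration('wrist');T=np.eye(4);T[:3,:3]=Ro.from_quat(s['eef_rot']).as_matrix();T[:3,3]=s['tool_pos'];T=T@c['tool_from_camera'];W=cloud(c,T,d),d
p,d=optics.snapshot('scene');c=optics.calibration('scene');Z=cloud(c,c['cam_to_world'],d),d;cv2.imwrite('pics/s2.png',p[130:430,200:600])
for lab,(P,d) in(('wrist',W),('scene',Z)):
  for n,rr in(('sr',.035),('thick',.05)):
    g=np.hypot(P[...,0]-OBJ[n][0],P[...,1]-OBJ[n][1])
    Q=P[(g<rr)&(P[...,2]>.016)&(P[...,2]<.05)&(d>0)]
    if len(Q)>5: print(lab,n,cv2.minEnclosingCircle(Q[:,:2].astype(np.float32)),Q[:,2].max())
    Q=Q[np.hypot(Q[:,0]-OBJ[n][0],Q[:,1]-OBJ[n][1])>.021]
    if len(Q)>5: print('  wall z%',np.percentile(Q[:,2],[50,95,99]).round(4))
E
```

```text
20.73s [0.4183 0.3412 0.119 ] op 0.742 F [ 1.  -0.   0.6] grip 0.0 
 to sr shift/25mm (target axes) [ 0.02 -0.03  4.4 ] (now axes) [ 0.02 -0.04  4.4 ] turn/pi [ 0.0003  0.0001 -0.0006]
wrist sr ((0.41743576526641846, 0.3413406312465668), 0.02328760176897049) 0.03112997669710943
  wall z% [0.0284 0.0297 0.0303]
scene sr ((0.4172680377960205, 0.34170499444007874), 0.02394620142877102) 0.030146438193710212
  wall z% [0.0243 0.0295 0.0301]
scene thick ((0.5929588675498962, 0.2112433910369873), 0.03272290527820587) 0.04845118127685433
  wall z% [0.0311 0.0405 0.0419]
```

View pics/s2.png

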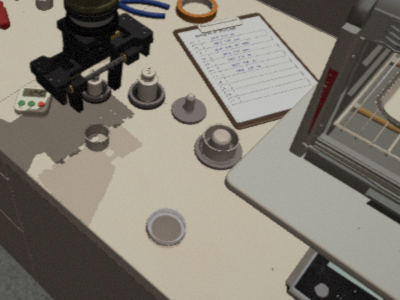

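The large ring lies flat round the thick post, at crop (219,144), with its top 41 mm up (8 + 33). Both weights stand in their cups. Now the small ring at (97,136), which is directly below the gripper.

```bash
python3 -m pendant '[[0,-0.03,0.7,0,0,0],[0,0,0.9,0,0,0],[0,0,0.9,0,0,0],[0,0,0.8,0,0,0],[0,0,0.6,0,0,0]]' >/dev/null
python3 -m pendant '[[0,0,0.3,0,0,0],[0,0,0.15,0,0,0],[0,0,0,0,0,0]]'
python3 -m pendant '[[0,0,0,0,0,0],[0,0,0,0,0,0],[0,0,0,0,0,0],[0,0,0,0,0,0]]' -1 12
python3 -m pendant '[[0,0,-0.2,0,0,0],[0,0,-0.6,0,0,0],[0,0,-0.9,0,0,0],[0,0,-0.9,0,0,0],[0,0,-0.9,0,0,0]]'
python3 -c "from h import *;to('thin',.12)"
```

```text
clock: 21.5
tool_pos: [0.4177, 0.3407, 0.0095]
eef_rot: [0.644, 0.765, -0.0, 0.0]
contact_force: [0.0, -0.2, 0.2]
opening: 0.738
finger_force: 0.0
clock: 21.83
tool_pos: [0.4174, 0.342, 0.0107]
eef_rot: [0.644, 0.765, 0.001, -0.0]
contact_force: [0.3, -0.2, 1.3]
opening: 0.506
finger_force: 11.9
clock: 22.25
tool_pos: [0.4166, 0.3414, 0.0987]
eef_rot: [0.643, 0.765, -0.0, -0.0]
contact_force: [-0.4, 0.4, -1.1]
opening: 0.507
finger_force: 12.3
22.25s [0.4166 0.3414 0.0987] op 0.507 F [-0.4  0.4 -1.1] grip 12.3 
 to thin shift/25mm (target axes) [-2.3   7.27 -0.85] (now axes) [-2.29  7.27 -0.86] turn/pi [-0.0002 -0.     -0.0006]
```

```bash
python3 -m pendant '[[-0.1,0.4,-0.4,0,0,0],[-0.25,0.75,-0.3,0,0,0],[-0.25,0.8,-0.15,0,0,0],[-0.25,0.8,0,0,0,0],[-0.25,0.8,0,0,0,0]]' >/dev/null
python3 -m pendant '[[-0.25,0.8,0,0,0,0],[-0.25,0.8,0,0,0,0],[-0.25,0.8,0,0,0,0],[-0.25,0.75,0,0,0,0],[-0.2,0.4,0,0,0,0]]' >/dev/null
python3 -m pendant '[[0,0.17,0,0,0,0],[0,0,0,0,0,0],[0,0,0,0,0,0]]' >/dev/null
python3 held.py thin .018 .045
```

```text
23.33s [0.6048 0.3167 0.1186] op 0.506 F [ 0.5  0.6 -0.5] grip 12.3 
 to thin shift/25mm (target axes) [-0.02  0.03  4.02] (now axes) [-0.03  0.03  4.02] turn/pi [-0.0004 -0.0003 -0.0004]
wrist 2382 centre [0.6032 0.3171] rms 0.0022 z% [0.1081 0.1089 0.116  0.122 ]
scene 212 centre [0.6007 0.3184] rms 0.0026 z% [0.107  0.1081 0.1154 0.122 ]
top 0
```

```bash
python3 -m pendant '[[-0.02,0.05,0.5,0,0,0],[0,0,0.7,0,0,0],[0,0,0.6,0,0,0],[0,0,0.2,0,0,0],[0,0,0,0,0,0]]' >/dev/null
python3 held.py thin .019 .045
```

```text
23.90s [0.6055 0.3154 0.0664] op 0.507 F [-0.3 -0.5 -0.3] grip 12.3 
 to thin shift/25mm (target axes) [0.03 0.01 1.9 ] (now axes) [0.03 0.01 1.9 ] turn/pi [-0.0013  0.0003 -0.0005]
wrist 2407 centre [0.604  0.3157] rms 0.0021 z% [0.0558 0.0567 0.0639 0.0698]
scene 153 centre [0.6028 0.3175] rms 0.0024 z% [0.0562 0.0569 0.0634 0.0698]
top 0
```

View pics/held_thin_w.png

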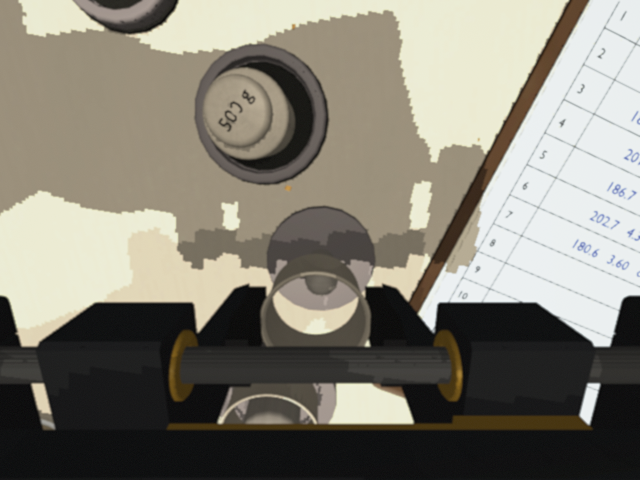

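The small ring, at (315,305), is in line with the thin post, which shows through it at (320,283). I'll lower it.

```bash
python3 -m pendant '[[0.03,0.03,0.4,0,0,0],[0,0,0.5,0,0,0],[0,0,0.5,0,0,0],[0,0,0.25,0,0,0],[0,0,0.05,0,0,0]]'
python3 -m pendant '[[0,0,0.05,0,0,0],[0,0,0.04,0,0,0],[0,0,0,0,0,0]]'
```

```text
clock: 24.47
tool_pos: [0.6062, 0.316, 0.0236]
eef_rot: [0.643, 0.765, -0.002, -0.001]
contact_force: [-0.8, 0.4, -1.0]
opening: 0.502
finger_force: 12.3
clock: 24.72
tool_pos: [0.608, 0.3169, 0.024]
eef_rot: [0.644, 0.765, 0.0, -0.0]
contact_force: [0.2, 0.8, 0.3]
opening: 0.506
finger_force: 12.3
```

```bash
python3 -m pendant '[[0,-0.07,0.06,0,0,0],[0,0,0.06,0,0,0],[0,0,0,0,0,0]]'
python3 -m pendant '[[0,0,0.05,0,0,0],[0,0,0,0,0,0]]'
python3 -m pendant '[[0,0,0.04,0,0,0],[0,0,0,0,0,0]]'
```

```text
clock: 24.97
tool_pos: [0.6058, 0.3164, 0.0208]
eef_rot: [0.643, 0.765, -0.0, -0.0]
contact_force: [-0.4, -0.9, -0.3]
opening: 0.505
finger_force: 12.3
clock: 25.13
tool_pos: [0.606, 0.3165, 0.0195]
eef_rot: [0.643, 0.765, 0.0, -0.0]
contact_force: [0.2, 0.3, -0.3]
opening: 0.504
finger_force: 12.3
clock: 25.3
tool_pos: [0.6062, 0.3165, 0.0188]
eef_rot: [0.644, 0.765, 0.0, -0.0]
contact_force: [-0.5, 0.7, 1.4]
opening: 0.507
finger_force: 12.3
```

Contact at the expected height. I'll release, rise, back away and check everything.

```bash
python3 -m pendant '[[0,0,0,0,0,0],[0,0,0,0,0,0],[0,0,0,0,0,0],[0,0,0,0,0,0]]' 0.5 >/dev/null
python3 -m pendant '[[0,0,-0.3,0,0,0],[0,0,-0.8,0,0,0],[0,0,-0.9,0,0,0],[0,0,-0.9,0,0,0],[0,0,-0.9,0,0,0]]' >/dev/null
python3 -m pendant '[[0,-0.8,-0.9,0,0,0],[0,-0.9,-0.9,0,0,0],[0,-0.9,-0.5,0,0,0],[0,-0.9,0,0,0,0],[0,-0.9,0,0,0,0]]' >/dev/null
python3 -m pendant '[[0,-0.9,0,0,0,0],[0,-0.9,0,0,0,0],[0,-0.5,0,0,0,0],[0,0,0,0,0,0],[0,0,0,0,0,0]]'
python3 - <<'E'
from h import *
from plant import optics
for n in('scene','top'):
    p,d=optics.snapshot(n);c=optics.calibration(n);P=cloud(c,c['cam_to_world'],d)
    cv2.imwrite(f'pics/end_{n}.png',p)
    for k,rr,lo in(('wide',.028,.018),('narrow',.022,.018),('thick',.05,.016),('thin',.036,.016)):
        g=np.hypot(P[...,0]-OBJ[k][0],P[...,1]-OBJ[k][1]);Q=P[(g<rr)&(P[...,2]>lo)&(P[...,2]<.08)&(d>0)]
        w=Q[np.hypot(Q[:,0]-OBJ[k][0],Q[:,1]-OBJ[k][1])>(.024 if k=='thick' else .014)] if k[0]=='t' else Q
        if len(w)>5:(x,y),q=cv2.minEnclosingCircle(Q[:,:2].astype(np.float32));print(n,k,round(x,4),round(y,4),'D',round(q*2e3,1),'z98',np.percentile(w[:,2],98).round(4))
E
```

```text
clock: 26.88
tool_pos: [0.4414, 0.288, 0.1718]
eef_rot: [0.643, 0.766, 0.001, 0.0]
contact_force: [0.2, 0.5, 0.1]
opening: 0.747
finger_force: 0.0
scene wide 0.5574 0.3903 D 39.5 z98 0.0699
scene thick 0.5925 0.2119 D 64.7 z98 0.0413
scene thin 0.6029 0.317 D 48.4 z98 0.0376
top wide 0.5583 0.3925 D 38.8 z98 0.0718
top narrow 0.4779 0.4547 D 29.3 z98 0.0574
```

View pics/end_scene.png

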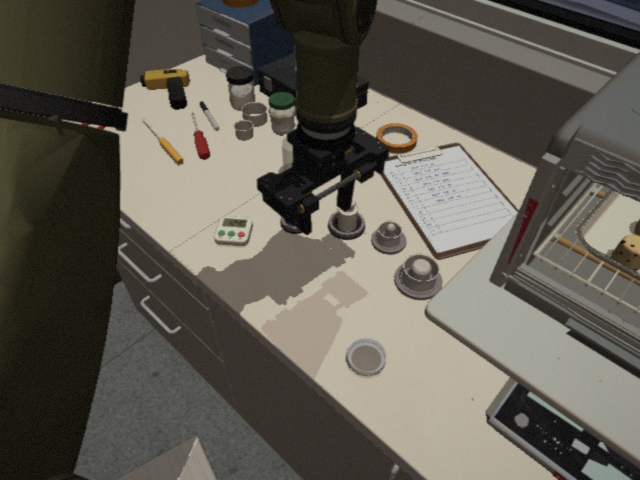

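Both rings lie flat on their posts, with tops at 41 and 37.5 mm, at pixels (418,275) and (389,237). Both weights stand in their cups, and the dish (366,357) and timer (233,231) have not moved. The gripper is clear, so I'll hand in.

```bash
python3 -c "from plant import r;print(r.finish_job())"
```

```text
the job is handed in; nothing more can be done
None
```

The job is done and handed in: both weights stand in their cups, both rings lie flat on their posts' bases, the dish and timer were left alone, and the gripper is open and clear.

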